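Switch on lamp, extractor and sander in order

TASK

Get the bench ready for sanding: with a fingertip, lightly press down the raised, white-dotted end of the yellow paddle (work lamp), then of the green paddle (dust extractor), then of the blue paddle (sander), each until its switch is on and stays on. Keep to that order, so that the sander never runs without extraction, and leave the red paddle (saw) alone. Only touch: do not press hard, lift the switch boxes or push them out of place, and leave the other things on the bench where they are.

Things in the scene. Friction and masses are not known exactly. Their poses are not given: they have to be found in the camera images.
- lamp_box: grey switch box with the yellow paddle, which switches the work lamp: 120 (x) x 80 (y) x 26 mm, 0.5 to 0.8 kg, loose on a rubber foot that yields 1 mm per 2.5 N; origin at the centre of its underside, z up. Its paddle, 80 x 50 x 10 mm, rocks about y, 42 mm above the box centre, between two small ears (inner faces 30 mm either side of the centre, tops at 49 mm). When off, the half on the box's -x side is raised, its end 56 mm above the bench
- lamp_switch (a joint): angle of the yellow paddle, rad: 0 = off (end with the white dot fully raised), 0.44 = on (that end fully down against the box); it counts as on from 0.30. It has no spring: a stiff hinge, about 2 to 2.5 N at the dot, leaves it where it is put
- lamp_spot (a point): the white dot, 18 mm across, on the top face of the raised half of the yellow paddle, 28 mm from its hinge: the place to press. It moves with the paddle: about 53 mm above the bench when off, 41 mm when fully on
- extractor_box: grey switch box with the green paddle, which switches the dust extractor: 120 (x) x 80 (y) x 26 mm, 0.5 to 0.8 kg, loose on a rubber foot that yields 1 mm per 2.5 N; origin at the centre of its underside, z up. Its paddle, 80 x 50 x 10 mm, rocks about y, 42 mm above the box centre, between two small ears (inner faces 30 mm either side of the centre, tops at 49 mm). When off, the half on the box's -x side is raised, its end 56 mm above the bench
- extractor_switch (a joint): angle of the green paddle, rad: 0 = off (end with the white dot fully raised), 0.44 = on (that end fully down against the box); it counts as on from 0.30. It has no spring: a stiff hinge, about 2 to 2.5 N at the dot, leaves it where it is put
- extractor_spot (a point): the white dot, 18 mm across, on the top face of the raised half of the green paddle, 28 mm from its hinge: the place to press. It moves with the paddle: about 53 mm above the bench when off, 41 mm when fully on
- sander_box: grey switch box with the blue paddle, which switches the sander: 120 (x) x 80 (y) x 26 mm, 0.5 to 0.8 kg, loose on a rubber foot that yields 1 mm per 2.5 N; origin at the centre of its underside, z up. Its paddle, 80 x 50 x 10 mm, rocks about y, 42 mm above the box centre, between two small ears (inner faces 30 mm either side of the centre, tops at 49 mm). When off, the half on the box's -x side is raised, its end 56 mm above the bench
- sander_switch (a joint): angle of the blue paddle, rad: 0 = off (end with the white dot fully raised), 0.44 = on (that end fully down against the box); it counts as on from 0.30. It has no spring: a stiff hinge, about 2 to 2.5 N at the dot, leaves it where it is put
- sander_spot (a point): the white dot, 18 mm across, on the top face of the raised half of the blue paddle, 28 mm from its hinge: the place to press. It moves with the paddle: about 53 mm above the bench when off, 41 mm when fully on
- saw_box: grey switch box with the red paddle, which switches the saw: 120 (x) x 80 (y) x 26 mm, 0.5 to 0.8 kg, loose on a rubber foot that yields 1 mm per 2.5 N; origin at the centre of its underside, z up. Its paddle, 80 x 50 x 10 mm, rocks about y, 42 mm above the box centre, between two small ears (inner faces 30 mm either side of the centre, tops at 49 mm). When off, the half on the box's -x side is raised, its end 56 mm above the bench
- saw_switch (a joint): angle of the red paddle, rad: 0 = off (end with the white dot fully raised), 0.44 = on (that end fully down against the box); it counts as on from 0.30. It has no spring: a stiff hinge, about 2 to 2.5 N at the dot, leaves it where it is put
- saw_spot (a point): the white dot, 18 mm across, on the top face of the raised half of the red paddle, 28 mm from its hinge: the place to press. It moves with the paddle: about 53 mm above the bench when off, 41 mm when fully on
- sanding_block: sanding block, wood on cork, 110 x 60 x 42 mm; a loose bystander, origin at the centre of its underside
- tape_measure: yellow and black tape measure, 70 x 35 x 60 mm; a loose bystander, origin at the centre of its underside
- glue_bottle: white glue bottle, 52 mm across, 115 mm tall; a loose bystander, origin at the centre of its underside
- screw_jar: amber jar with a dark lid, 70 mm across, 80 mm tall; a loose bystander, origin at the centre of its underside
- try_square: try square, dark wooden stock 120 x 25 x 16 mm with a steel blade about 150 mm long; a loose bystander, origin at the centre of its underside (of the stock)
- pencil: flat red carpenter's pencil, 170 x 14 x 8 mm; a loose bystander, origin at the centre of its underside
- offcut: dark walnut offcut, 90 x 60 x 25 mm; a loose bystander, origin at the centre of its underside

How it is judged:
By the outcome, as a careful person would: the job done as asked, in the order asked, and still so for the second after the job is handed in, with the robot touching nothing.
It also fails if it takes over 45 s, if anything falls off the work surface, if the arm or the gripper's body presses on something with over 40 N, if the wrist force passes 120 N, or if a joint passes its speed limit or range.

ROBOT

A 6-joint arm with a two-finger parallel gripper is mounted at the origin on the work surface. World frame = base frame: x ahead of the robot, y to its left, z up, the work surface at z = 0. Lengths are in m, angles in rad, forces in N, time in s.
With the tool pointing down it reaches from about 0.3 to 0.85 m from the base axis. Payload 5.4 kg.
Tool frame: the origin (TCP) lies midway between the tips of the shut fingers; the grasp point (between the pads) lies 19 mm behind it (arm.grasp_offset is the distance from the TCP to the grasp point, in m); z points along the fingers, y is the line along which they close (so a half turn about z gives the same grasp; the last joint's range is limited). The gripper opens to 85 mm and grips with 20 to 120 N. Pads are 22 mm wide; open, the fingers measure 114 mm over their backs; the gripper's body (76 mm by 85 mm) begins 54 mm behind the grasp point. The pads swing forward as they close: fully open they stand 13 mm farther back than shut.
Start: joints at [0.942, 0.158, 1.597, -0, 1.386, -0.21], TCP at [0.234, 0.525, 0.231] pointing down, gripper open.
Joint ranges: [-2.91, 2.91], [-0.94, 2.29], [0.18, 2.7], [-1.29, 4.43], [0.17, 2.64], [-3, 3]. Speed limits (rad/s): [2.57, 2.57, 3.14, 3.14, 3.14, 3.14].

INTERFACE

Orientations are given as [roll, pitch, yaw] about the fixed x, y, z axes, in that order (R = Rz(yaw) Ry(pitch) Rx(roll)).
In Python, from rig import readout, eyes, close_job, arm gives the robot as it stands. The module is installed in compiled form; this text tells all that it offers.
- The arm moves only by the tool move_arm, never from a script. Its argument "deltas" is a list of rows, each an object with "xyz": the shift along the tool's x, y, z in mm, a list of three; "rotation": the turn, a rotation vector about the tool's x, y, z in degrees, a list of three. A call has 1 to 12 rows; each row shifts and turns the commanded pose from where the row before left it, along the tool's axes as they then stand; what a row does not reach is not made up. A row lasts 1/10 s, in which the tool goes at most 50 mm and 8.59 degrees, less where a joint would pass 70% of its speed; a pose out of reach is approached as far as the arm can. A call with a gripper value outside its range is refused whole. "fingers" is the opening, from 0 (shut) to 1 (fully open), set as the call begins (left out, the last holds). The fingers move at their own pace and stop on an object; "squeeze" is the grip in N (left out, the last holds). Time passes only in rows, so rows that do not move let the fingers close. It gives the time, the measured TCP pose, the force, the opening and the grip force at its end, in the units of the state.
- readout.state(): the state, without advancing time (a new reading comes with each control period).
- eyes.grab_frame(name): name is "scene" or "top"; returns a dict with "pixels" (384x512x3 uint8, red, green, blue), "fx", "fy", "cx", "cy" (pixels), "rvec" (rotation vector, rad) and "tvec" (3), from world to camera coordinates, as OpenCV has them. Camera axes: x right, y down, z forward; pixel columns grow to the right and rows downward; lengths in m; the calibration is good to about 2 mm. A picture is of the moment at which its call begins. There is no depth.
- close_job(): hands the job in; it is judged then, once.
The state is a dict: "t": time; "joint_pos": joint angles; "qvel": joint speeds; "effort": joint torques, N m; "ee_pos": TCP position; "tcp_rot": TCP orientation; "ft_force": force on the tool from outside, world axes, zero at the start; "torque": the same for the moment, N m; "opening": finger opening in m; "grasp_force": force on a finger pad.
Only numpy, scipy, OpenCV 4.12 (cv2) and the standard library are available. Lean on these libraries where they do the work, as an engineer would, in place of code of your own. Each camera call takes 0.05 s, during which the arm holds its last target. There are 200 camera calls.

## Working session

There is one attempt and no reset: what is moved stays moved. The work goes in short steps, Python scripts to look and compute and a tool call to move; the robot and the scene stay as the last step left them, time stands still between calls to the robot, and variables do not carry over. Pictures are saved under pics/ and viewed, at most 10 in all, crops included, and the job is handed in when it is done.

Besides the shell and the picture viewer there is one more tool, called after ">>>" by a JSON object that holds its "fn" and its "kwargs", one argument or row to a line. move_arm: Moves the arm, as the interface text tells. Its arguments: {"type":"object","properties":{"deltas":{"type":"array"},"fingers":{"type":"number"},"squeeze":{"type":"number"}},"required":["deltas"]}

```bash
mkdir -p pics
python3 - <<'E'
from rig import readout, eyes
import cv2
for n in("top","scene"):
    f=eyes.grab_frame(n)
    im=cv2.resize(f["pixels"],(800,600),interpolation=cv2.INTER_CUBIC)
    cv2.imwrite(f"pics/{n}0.png",im[:,:,::-1])
    cv2.imwrite(f"{n}_raw.png",f["pixels"][:,:,::-1])
    print(n,f["fx"],f["fy"],f["cx"],f["cy"],f["rvec"],f["tvec"])
s=readout.state();print(s["t"],s["ee_pos"],s["tcp_rot"],s["opening"],s["ft_force"])
E
```

```text
top 407.8265160999619 407.8265160999619 258.174835349437 193.75517806499394 [ 2.19412578 -2.20938707  0.0503959 ] [-0.01679586  0.60350741  1.17290747]
scene 405.2589136184816 405.2589136184816 271.3894356994826 184.6059066113327 [ 1.35789729  2.41021392 -0.72535776] [ 0.30996133 -0.38734157  1.65742798]
0.1 [0.23352746 0.52482886 0.23039609] [-3.13987541e+00 -3.19518768e-04  2.72283024e+00] 0.08489977524237458 [0.15599249 0.85264708 0.61741992]
```

View pics/top0.png

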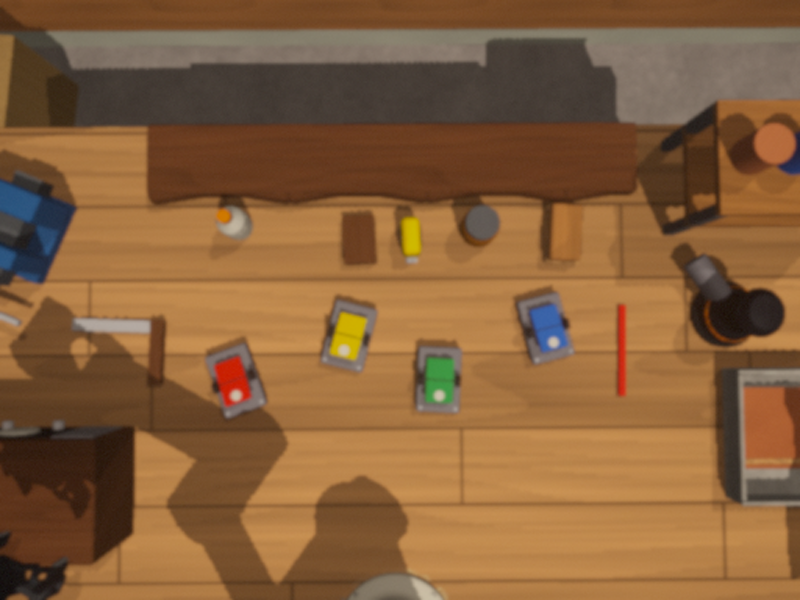

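View pics/scene0.png

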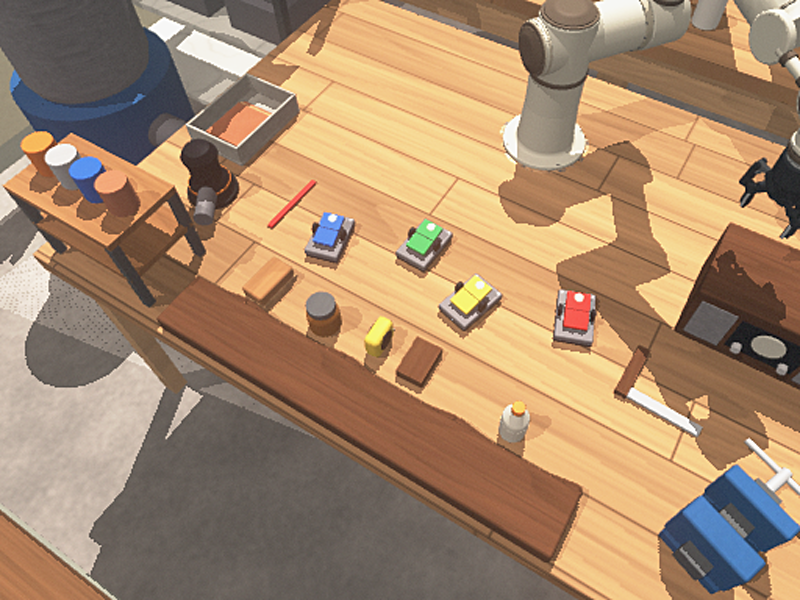

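Top view (800x600): white dots at yellow (344,351), green (439,396), blue (553,342), red (236,396). All four dots are on the robot's side. In the scene view they are at about yellow (478,284), green (428,225) and blue (333,217). The space above the boxes is clear.

```bash
cat > h.py <<'E'
import cv2, numpy as np
from rig import eyes
S=800/512
PX={"yellow":((344,351),(478,284)),"green":((439,396),(428,225)),"blue":((553,342),(333,217)),"red":((236,396),(577,297))}
HUE={"yellow":(22,35),"green":(45,80),"blue":(100,125),"red":(0,6)}
def cam(f):
    K=np.array([[f["fx"],0,f["cx"]],[0,f["fy"],f["cy"]],[0,0,1]]);return K,cv2.Rodrigues(np.array(f["rvec"]))[0],np.array(f["tvec"])
def onplane(f,uv,z):
    K,R,t=cam(f);d=R.T@np.linalg.inv(K)@[uv[0],uv[1],1];c=-R.T@t
    return c+d*(z-c[2])/d[2]
def dot(im,uv,r=7):
    u,v=(int(round(a/S)) for a in uv)
    p=im[v-r:v+r+1,u-r:u+r+1].astype(float);w=p.min(2)   # whiteness
    w=np.clip(w-0.6*w.max(),0,None);y,x=np.mgrid[v-r:v+r+1,u-r:u+r+1]
    m=np.hypot(y-v,x-u)<r-1;w=w*m
    return np.array([(w*x).sum(),(w*y).sum()])/w.sum()
def axis(f,n,z=.047):
    im=f["pixels"];u,v=(int(round(a/S)) for a in PX[n][0])
    h=cv2.cvtColor(im,cv2.COLOR_RGB2HSV);m=((h[...,0]>=HUE[n][0])&(h[...,0]<=HUE[n][1])&(h[...,1]>190)&(h[...,2]>70)).astype(np.uint8)
    k=np.zeros_like(m);k[v-38:v+12,u-25:u+25]=1;m*=k
    c,_=cv2.findContours(m,cv2.RETR_EXTERNAL,cv2.CHAIN_APPROX_NONE);c=max(c,key=cv2.contourArea)
    b=cv2.boxPoints(cv2.minAreaRect(c));P=np.array([onplane(f,q,z) for q in b])
    e=[P[1]-P[0],P[2]-P[1]];L=[np.linalg.norm(a) for a in e];a=e[int(np.argmax(L))]
    a=a*np.sign(a[0]);return P.mean(0),np.degrees(np.arctan2(a[1],a[0])),sorted(L)
E
python3 - <<'E'
from h import *
T=eyes.grab_frame("top");C=eyes.grab_frame("scene")
def P(f):
    K,R,t=cam(f);return K@np.c_[R,t]
for n in PX:
    a,b=dot(T["pixels"],PX[n][0]),dot(C["pixels"],PX[n][1],6)
    X=cv2.triangulatePoints(P(T),P(C),a,b)[:,0];X=X[:3]/X[3]
    print(n,a.round(1),b.round(1),"tri",X.round(4),"plane",onplane(T,a,.053).round(4),"scn",onplane(C,b,.053).round(4),axis(T,n))
a=T["pixels"][175:275,120:380];cv2.imwrite("pics/crop1.png",cv2.resize(a,None,fx=3,fy=3,interpolation=cv2.INTER_CUBIC)[:,:,::-1])
E
```

```text
yellow [219.7 223.8] [306.8 181.8] tri [0.518  0.0881 0.0542] plane [0.5184 0.0875 0.053 ] scn [0.5168 0.0885 0.053 ] (array([0.5444815, 0.0808637, 0.047    ]), np.float64(-18.609035729762034), [np.float64(0.04998419299352794), np.float64(0.07821813513536732)])Traceback (most recent call last):
  File "<stdin>", line 8, in <module>
  File "h.py", line 21, in axis
    c,_=cv2.findContours(m,cv2.RETR_EXTERNAL,cv2.CHAIN_APPROX_NONE);c=max(c,key=cv2.contourArea)
                                                                      ~~~^^^^^^^^^^^^^^^^^^^^^^^
ValueError: max() iterable argument is empty
```

```bash
sed -i 's/>190)/>150)/; s/(45,80)/(40,90)/' h.py
python3 - <<'E'
from h import *
T=eyes.grab_frame("top");C=eyes.grab_frame("scene")
def P(f):
    K,R,t=cam(f);return K@np.c_[R,t]
a=T["pixels"][175:275,120:380];cv2.imwrite("pics/crop1.png",cv2.resize(a,None,fx=3,fy=3,interpolation=cv2.INTER_CUBIC)[:,:,::-1])
for n in PX:
    a,b=dot(T["pixels"],PX[n][0]),dot(C["pixels"],PX[n][1],6)
    X=cv2.triangulatePoints(P(T),P(C),a,b)[:,0];X=X[:3]/X[3]
    print(n,a.round(1),b.round(1),"tri",X.round(4),"plane",onplane(T,a,.053).round(4),"scn",onplane(C,b,.053).round(4))
    try: print(axis(T,n))
    except Exception as e: print(e)
E
```

```text
yellow [219.7 223.8] [306.8 181.8] tri [0.518  0.0881 0.0543] plane [0.5184 0.0875 0.053 ] scn [0.5168 0.0884 0.053 ]
(array([0.5437744 , 0.07988222, 0.047     ]), np.float64(-15.418246854228329), [np.float64(0.05346499354898522), np.float64(0.07963169046343366)])
green [280.7 252.8] [275.4 144.6] tri [ 0.4361 -0.0819  0.0541] plane [ 0.4363 -0.0825  0.053 ] scn [ 0.435  -0.0819  0.053 ]
(array([ 0.4542961 , -0.09039187,  0.047     ]), np.float64(-63.985193296261684), [np.float64(0.0037516895563108944), np.float64(0.00879486434156522)])
blue [353.9 218.8] [212.3 139.1] tri [ 0.5295 -0.2885  0.0524] plane [ 0.5296 -0.2886  0.053 ] scn [ 0.5298 -0.2878  0.053 ]
(array([ 0.5561836 , -0.28155211,  0.047     ]), np.float64(15.77095193984519), [np.float64(0.04560006874941989), np.float64(0.07247350227096672)])
red [150.6 252.8] [370.1 189.9] tri [0.4388 0.2806 0.0539] plane [0.439  0.2802 0.053 ] scn [0.4377 0.2811 0.053 ]
(array([0.4638836 , 0.28964174, 0.047     ]), np.float64(20.16298393260419), [np.float64(0.05685091844969357), np.float64(0.07914913208026826)])
```

View pics/crop1.png

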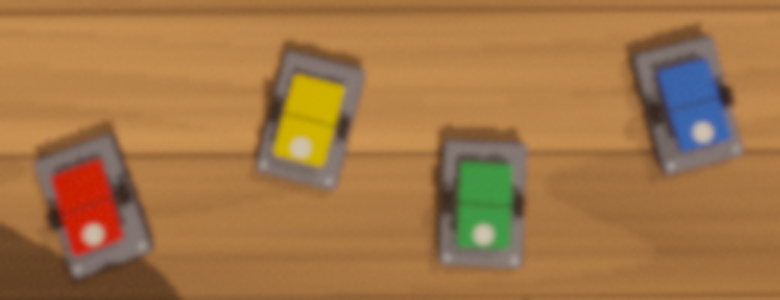

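```bash
cat >> h.py <<'E'
from rig import readout
from scipy.spatial.transform import Rotation as Ro
def delta(xyz,yaw):
    s=readout.state();R=Ro.from_euler("xyz",s["tcp_rot"]);G=Ro.from_euler("xyz",[np.pi,0,np.radians(yaw)])
    print("t",round(s["t"],2),"pos",np.round(s["ee_pos"],4),"F",np.round(s["ft_force"],2),"j",np.round(s["joint_pos"],2))
    print("shift mm (tool now)",(R.inv().apply(np.array(xyz)-s["ee_pos"])*1e3).round(1),"after turn",(G.inv().apply(np.array(xyz)-s["ee_pos"])*1e3).round(1),"turn deg",np.degrees((R.inv()*G).as_rotvec()).round(2))
E
python3 - <<'E'
from h import *
T=eyes.grab_frame("top")
for z in(0,.1,.2):
  for uv in((134,430),(95,562),(134,545)): print(z,uv,onplane(T,np.array(uv)/S,z).round(3))
delta([.518,.088,.10],164)
E
```

```text
0 (134, 430) [0.37  0.482 0.   ]
0 (95, 562) [0.129 0.552 0.   ]
0 (134, 545) [0.159 0.48  0.   ]
0.1 (134, 430) [0.385 0.441 0.1  ]
0.1 (95, 562) [0.164 0.504 0.1  ]
0.1 (134, 545) [0.192 0.439 0.1  ]
0.2 (134, 430) [0.401 0.399 0.2  ]
0.2 (95, 562) [0.2   0.457 0.2  ]
0.2 (134, 545) [0.225 0.397 0.2  ]
t 0.35 pos [0.2338 0.5252 0.2311] F [ 0.13 -0.76 -0.04] j [ 0.94  0.16  1.6  -0.    1.39 -0.21]
shift mm (tool now) [-437.5 -283.7  131.2] after turn [-393.7 -341.9  131.1] turn deg [-0.03 -0.   -7.99]
```

>>> {"fn": "move_arm", "kwargs": {
  "deltas": [
    {"xyz":[0,0,-35],"rotation":[0,0,-4]},
    {"xyz":[0,0,-35],"rotation":[0,0,-4]},
    {"xyz":[-15,-13,0],"rotation":[0,0,0]},
    {"xyz":[-30,-26,0],"rotation":[0,0,0]},
    {"xyz":[-30,-26,0],"rotation":[0,0,0]},
    {"xyz":[-30,-26,0],"rotation":[0,0,0]},
    {"xyz":[-30,-26,0],"rotation":[0,0,0]},
    {"xyz":[-30,-26,0],"rotation":[0,0,0]},
    {"xyz":[-30,-26,0],"rotation":[0,0,0]},
    {"xyz":[-30,-26,0],"rotation":[0,0,0]},
    {"xyz":[-30,-26,0],"rotation":[0,0,0]},
    {"xyz":[-30,-26,0],"rotation":[0,0,0]}
  ],
  "fingers": 0
}}

```text
t: 1.55
ee_pos: [0.4404, 0.2079, 0.3015]
tcp_rot: [3.141, 0.0, 2.862]
ft_force: [1.4, 0.6, 0.5]
opening: -0.0
grasp_force: 0.0
```

```bash
python3 -c "
from h import *
delta([.518,.088,.10],164)"
```

```text
t 1.55 pos [0.4404 0.2079 0.3015] F [1.38 0.57 0.47] j [ 0.19 -0.11  1.74  0.    1.52 -1.1 ]
shift mm (tool now) [-107.6  -93.9  201.5] after turn [-107.6  -93.8  201.5] turn deg [0.02 0.03 0.  ]
```

>>> {"fn": "move_arm", "kwargs": {
  "deltas": [
    {"xyz":[-27,-24,35],"rotation":[0,0,0]},
    {"xyz":[-27,-23,40],"rotation":[0,0,0]},
    {"xyz":[-27,-23,40],"rotation":[0,0,0]},
    {"xyz":[-27,-24,40],"rotation":[0,0,0]},
    {"xyz":[0,0,30],"rotation":[0,0,0]},
    {"xyz":[0,0,17],"rotation":[0,0,0]},
    {"xyz":[0,0,0],"rotation":[0,0,0]},
    {"xyz":[0,0,0],"rotation":[0,0,0]},
    {"xyz":[0,0,0],"rotation":[0,0,0]}
  ]
}}

```text
t: 2.45
ee_pos: [0.5148, 0.0956, 0.1094]
tcp_rot: [3.141, 0.003, 2.863]
ft_force: [-0.0, 0.5, 0.4]
opening: 0.0
grasp_force: 0.0
```

```bash
python3 -c "
from h import *
delta([.518,.088,.058],164)
f=eyes.grab_frame('scene');a=f['pixels'][80:230,200:400];cv2.imwrite('pics/c2.png',cv2.resize(a,None,fx=4,fy=4,interpolation=cv2.INTER_CUBIC)[:,:,::-1])"
```

```text
t 2.45 pos [0.5148 0.0956 0.1094] F [-0.02  0.53  0.4 ] j [-0.05  0.15  1.86 -0.    1.13 -1.34]
shift mm (tool now) [-5.  -6.5 51.4] after turn [-5.1 -6.4 51.4] turn deg [0.04 0.18 0.03]
```

View pics/c2.png

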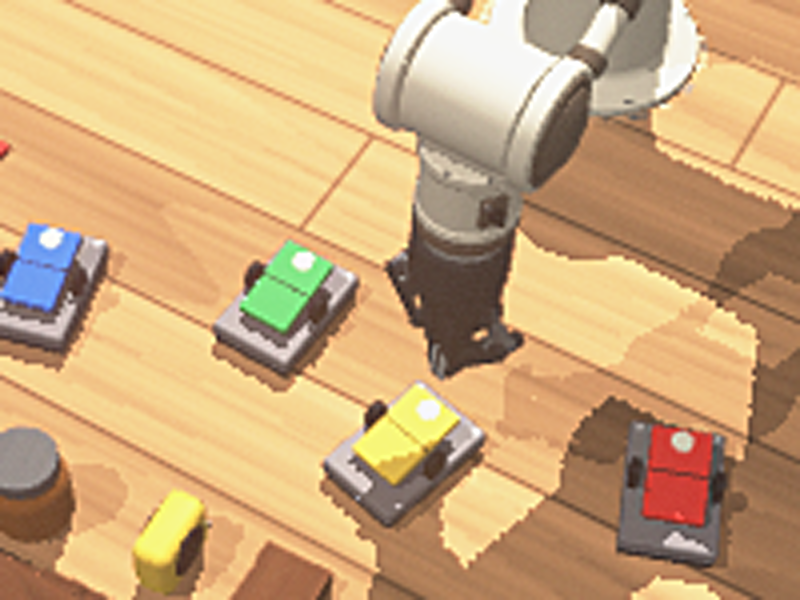

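The shut fingertips are at about crop (440,370), roughly above the yellow dot at (428,410), and nothing is in the way. I'll correct the offset and come down.

>>> {"fn": "move_arm", "kwargs": {
  "deltas": [
    {"xyz":[-5,-6.5,10],"rotation":[0,0,0]},
    {"xyz":[0,0,20],"rotation":[0,0,0]},
    {"xyz":[0,0,16],"rotation":[0,0,0]},
    {"xyz":[0,0,2],"rotation":[0,0,0]},
    {"xyz":[0,0,0],"rotation":[0,0,0]},
    {"xyz":[0,0,0],"rotation":[0,0,0]}
  ]
}}

```text
t: 3.1
ee_pos: [0.5175, 0.0876, 0.0605]
tcp_rot: [3.141, 0.002, 2.862]
ft_force: [-0.1, 0.4, 0.6]
opening: -0.0003
grasp_force: 0.0
```

```bash
python3 -c "
from h import *
delta([.518,.088,.058],164)"
```

```text
t 3.1 pos [0.5175 0.0876 0.0605] F [-0.11  0.39  0.62] j [-0.06  0.23  1.88 -0.    1.03 -1.35]
shift mm (tool now) [-0.4  0.5  2.5] after turn [-0.4  0.5  2.5] turn deg [0.02 0.1  0.01]
```

>>> {"fn": "move_arm", "kwargs": {
  "deltas": [
    {"xyz":[0,0,2],"rotation":[0,0,0]},
    {"xyz":[0,0,2],"rotation":[0,0,0]},
    {"xyz":[0,0,2],"rotation":[0,0,0]},
    {"xyz":[0,0,2],"rotation":[0,0,0]},
    {"xyz":[0,0,2],"rotation":[0,0,0]},
    {"xyz":[0,0,2],"rotation":[0,0,0]},
    {"xyz":[0,0,2],"rotation":[0,0,0]},
    {"xyz":[0,0,1],"rotation":[0,0,0]},
    {"xyz":[0,0,0],"rotation":[0,0,0]}
  ]
}}

```text
t: 4.0
ee_pos: [0.5162, 0.0879, 0.0443]
tcp_rot: [-3.141, -0.001, 2.863]
ft_force: [-2.4, 0.5, 3.2]
opening: 0.0001
grasp_force: 1.6
```

>>> {"fn": "move_arm", "kwargs": {
  "deltas": [
    {"xyz":[0,0,1],"rotation":[0,0,0]},
    {"xyz":[0,0,1],"rotation":[0,0,0]},
    {"xyz":[0,0,0],"rotation":[0,0,0]}
  ]
}}

```text
t: 4.3
ee_pos: [0.5163, 0.0879, 0.0423]
tcp_rot: [-3.142, -0.001, 2.862]
ft_force: [-3.1, 0.5, 3.2]
opening: 0.0001
grasp_force: 1.8
```

```bash
python3 -c "
from h import *
delta([.518,.088,.041],164)
f=eyes.grab_frame('scene');a=f['pixels'][140:215,270:370];cv2.imwrite('pics/c3.png',cv2.resize(a,None,fx=7,fy=7,interpolation=cv2.INTER_CUBIC)[:,:,::-1])"
```

```text
t 4.3 pos [0.5163 0.0879 0.0423] F [-3.07  0.51  3.23] j [-0.06  0.26  1.88  0.    1.   -1.35]
shift mm (tool now) [-1.6  0.6  1.3] after turn [-1.6  0.6  1.3] turn deg [-0.   -0.04  0.01]
```

View pics/c3.png

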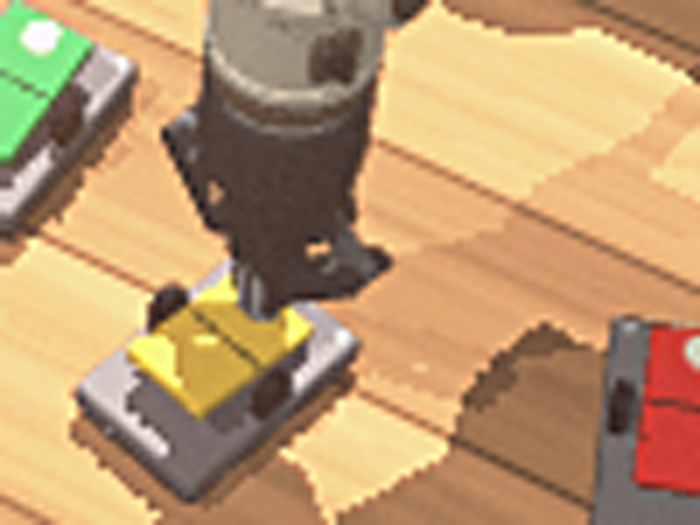

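The yellow paddle has tipped, with its far end now raised. The force is steady at about 3 N, so it isn't at the stop yet. I'll ease off the sideways load and go slightly lower.

>>> {"fn": "move_arm", "kwargs": {
  "deltas": [
    {"xyz":[1.5,0,0.5],"rotation":[0,0,0]},
    {"xyz":[0,0,0.5],"rotation":[0,0,0]},
    {"xyz":[0,0,0],"rotation":[0,0,0]}
  ]
}}

```text
t: 4.65
ee_pos: [0.5161, 0.0879, 0.042]
tcp_rot: [3.141, 0.002, 2.862]
ft_force: [0.9, 0.1, 3.1]
opening: -0.0002
grasp_force: 1.3
```

>>> {"fn": "move_arm", "kwargs": {
  "deltas": [
    {"xyz":[0,0,0.7],"rotation":[0,0,0]},
    {"xyz":[0,0,0.8],"rotation":[0,0,0]},
    {"xyz":[0,0,0],"rotation":[0,0,0]}
  ]
}}

```text
t: 4.95
ee_pos: [0.516, 0.088, 0.0405]
tcp_rot: [3.141, 0.002, 2.862]
ft_force: [1.7, -0.6, 3.4]
opening: -0.0002
grasp_force: 1.9
```

>>> {"fn": "move_arm", "kwargs": {
  "deltas": [
    {"xyz":[0,0,0.7],"rotation":[0,0,0]},
    {"xyz":[0,0,0.8],"rotation":[0,0,0]},
    {"xyz":[0,0,0],"rotation":[0,0,0]}
  ]
}}

```text
t: 5.25
ee_pos: [0.5161, 0.088, 0.0393]
tcp_rot: [3.141, 0.002, 2.862]
ft_force: [1.1, -0.5, 7.1]
opening: 0.0001
grasp_force: 3.4
```

The force jumped to 7 N, so the paddle is at its stop. I'll lift off and check it.

>>> {"fn": "move_arm", "kwargs": {
  "deltas": [
    {"xyz":[0,0,-5],"rotation":[0,0,0]},
    {"xyz":[0,0,-25],"rotation":[0,0,0]},
    {"xyz":[0,0,-40],"rotation":[0,0,0]},
    {"xyz":[0,0,-10],"rotation":[0,0,-5]},
    {"xyz":[0,0,0],"rotation":[0,0,-5]},
    {"xyz":[0,0,0],"rotation":[0,0,-4.5]}
  ]
}}

```text
t: 5.85
ee_pos: [0.5143, 0.0885, 0.1183]
tcp_rot: [3.141, -0.002, 3.119]
ft_force: [-0.0, -0.3, -0.4]
opening: -0.0001
grasp_force: 0.0
```

```bash
python3 -c "
from h import *
delta([.436,-.082,.11],178.5)"
```

```text
t 5.85 pos [0.5143 0.0885 0.1183] F [-0.   -0.25 -0.43] j [-0.06  0.14  1.85  0.    1.15 -1.61]
shift mm (tool now) [  74.4 -172.2    8.4] after turn [  73.8 -172.4    8.3] turn deg [ 0.02 -0.09  0.21]
```

>>> {"fn": "move_arm", "kwargs": {
  "deltas": [
    {"xyz":[9,-21,0],"rotation":[0,0,0]},
    {"xyz":[13,-31,0],"rotation":[0,0,0]},
    {"xyz":[13,-31,0],"rotation":[0,0,0]},
    {"xyz":[13,-31,0],"rotation":[0,0,0]},
    {"xyz":[13,-31,0],"rotation":[0,0,0]},
    {"xyz":[13,-27,10],"rotation":[0,0,0]},
    {"xyz":[0,0,20],"rotation":[0,0,0]},
    {"xyz":[0,0,0],"rotation":[0,0,0]},
    {"xyz":[0,0,0],"rotation":[0,0,0]}
  ]
}}

```text
t: 6.75
ee_pos: [0.4359, -0.0811, 0.088]
tcp_rot: [3.14, -0.002, 3.116]
ft_force: [-0.5, 0.1, 0.3]
opening: 0.0001
grasp_force: 0.0
```

```bash
python3 -c "
from h import *
delta([.436,-.082,.060],178.5)
f=eyes.grab_frame('scene');a=f['pixels'][100:220,240:400];cv2.imwrite('pics/c4.png',cv2.resize(a,None,fx=5,fy=5,interpolation=cv2.INTER_CUBIC)[:,:,::-1])"
```

```text
t 6.75 pos [ 0.4359 -0.0811  0.088 ] F [-0.51  0.14  0.29] j [-0.46 -0.01  2.08  0.    1.07 -2.  ]
shift mm (tool now) [-0.2 -1.  28. ] after turn [-0.2 -0.9 28. ] turn deg [ 0.08 -0.13  0.02]
```

View pics/c4.png

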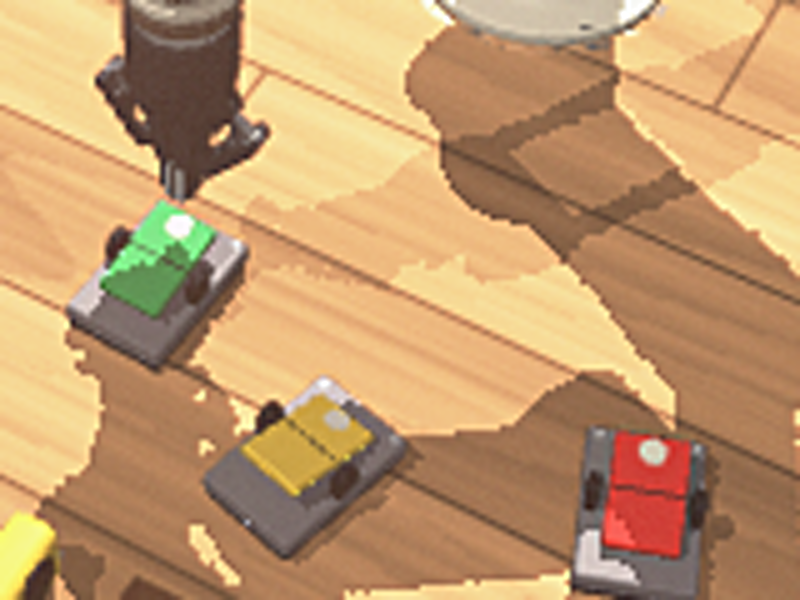

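Yellow stays down: its dot moved about 2 px lower, which matches the 12 mm drop, and the box is in place. The tip, at crop (177,195), is above the green dot at (180,226). Next I'll press green.

>>> {"fn": "move_arm", "kwargs": {
  "deltas": [
    {"xyz":[0,-1,10],"rotation":[0,0,0]},
    {"xyz":[0,0,15],"rotation":[0,0,0]},
    {"xyz":[0,0,4],"rotation":[0,0,0]},
    {"xyz":[0,0,2],"rotation":[0,0,0]},
    {"xyz":[0.3,0,2],"rotation":[0,0,0]},
    {"xyz":[0.3,0,2],"rotation":[0,0,0]},
    {"xyz":[0.3,0,2],"rotation":[0,0,0]},
    {"xyz":[0.3,0,2],"rotation":[0,0,0]},
    {"xyz":[0.3,0,2],"rotation":[0,0,0]},
    {"xyz":[0.3,0,2],"rotation":[0,0,0]},
    {"xyz":[0.2,0,1],"rotation":[0,0,0]},
    {"xyz":[0,0,0],"rotation":[0,0,0]}
  ]
}}

```text
t: 8.0
ee_pos: [0.4348, -0.0828, 0.0446]
tcp_rot: [-3.141, 0.0, 3.115]
ft_force: [-0.5, -0.1, 2.9]
opening: -0.0001
grasp_force: 1.3
```

>>> {"fn": "move_arm", "kwargs": {
  "deltas": [
    {"xyz":[0,0,1],"rotation":[0,0,0]},
    {"xyz":[0,0,1],"rotation":[0,0,0]},
    {"xyz":[0,0,1],"rotation":[0,0,0]},
    {"xyz":[0,0,0],"rotation":[0,0,0]}
  ]
}}

```text
t: 8.4
ee_pos: [0.4345, -0.0828, 0.0414]
tcp_rot: [-3.142, -0.0, 3.116]
ft_force: [-1.2, -1.1, 2.4]
opening: -0.0004
grasp_force: 1.5
```

>>> {"fn": "move_arm", "kwargs": {
  "deltas": [
    {"xyz":[0.3,0,0.7],"rotation":[0,0,0]},
    {"xyz":[0,0,0.6],"rotation":[0,0,0]},
    {"xyz":[0,0,0.4],"rotation":[0,0,0]},
    {"xyz":[0,0,0],"rotation":[0,0,0]}
  ]
}}

```text
t: 8.8
ee_pos: [0.4345, -0.0828, 0.04]
tcp_rot: [-3.142, 0.0, 3.115]
ft_force: [-2.1, -0.1, 6.0]
opening: 0.0001
grasp_force: 2.8
```

Green is at its stop, with the force up to 6 N. I'll lift off and go to blue.

>>> {"fn": "move_arm", "kwargs": {
  "deltas": [
    {"xyz":[0,0,-5],"rotation":[0,0,0]},
    {"xyz":[0,0,-25],"rotation":[0,0,0]},
    {"xyz":[0,0,-40],"rotation":[0,0,0]},
    {"xyz":[0,0,-10],"rotation":[0,0,-5.5]},
    {"xyz":[0,0,0],"rotation":[0,0,-5.5]},
    {"xyz":[0,0,0],"rotation":[0,0,-5.5]},
    {"xyz":[0,0,0],"rotation":[0,0,0]}
  ]
}}

```text
t: 9.5
ee_pos: [0.4343, -0.0825, 0.1199]
tcp_rot: [3.141, 0.0, -2.879]
ft_force: [-0.2, 0.0, -0.8]
opening: -0.0003
grasp_force: 0.0
```

```bash
python3 -c "
from h import *
delta([.529,-.2885,.09],195)"
```

```text
t 9.5 pos [ 0.4343 -0.0825  0.1199] F [-0.23  0.01 -0.84] j [-0.46 -0.07  2.07  0.    1.15 -2.3 ]
shift mm (tool now) [ -38.  -223.5   29.8] after turn [ -38.1 -223.4   29.9] turn deg [0.01 0.02 0.02]
```

>>> {"fn": "move_arm", "kwargs": {
  "deltas": [
    {"xyz":[-3,-20,0],"rotation":[0,0,0]},
    {"xyz":[-5,-30,0],"rotation":[0,0,0]},
    {"xyz":[-5,-30,0],"rotation":[0,0,0]},
    {"xyz":[-5,-30,0],"rotation":[0,0,0]},
    {"xyz":[-5,-30,0],"rotation":[0,0,0]},
    {"xyz":[-5,-30,0],"rotation":[0,0,0]},
    {"xyz":[-5,-30,0],"rotation":[0,0,0]},
    {"xyz":[-5,-23,10],"rotation":[0,0,0]},
    {"xyz":[0,0,20],"rotation":[0,0,0]},
    {"xyz":[0,0,0],"rotation":[0,0,0]},
    {"xyz":[0,0,0],"rotation":[0,0,0]}
  ]
}}

```text
t: 10.6
ee_pos: [0.5283, -0.2876, 0.0893]
tcp_rot: [3.14, -0.001, -2.881]
ft_force: [-0.3, -0.4, -0.1]
opening: -0.0002
grasp_force: 0.0
```

```bash
python3 -c "
from h import *
delta([.529,-.2885,.06],195)
f=eyes.grab_frame('scene');a=f['pixels'][80:200,180:340];cv2.imwrite('pics/c5.png',cv2.resize(a,None,fx=5,fy=5,interpolation=cv2.INTER_CUBIC)[:,:,::-1])"
```

```text
t 10.6 pos [ 0.5283 -0.2876  0.0893] F [-0.28 -0.44 -0.11] j [-0.7   0.37  1.64  0.    1.14 -2.53]
shift mm (tool now) [-0.5 -1.1 29.3] after turn [-0.4 -1.1 29.3] turn deg [ 0.1  -0.06 -0.06]
```

View pics/c5.png

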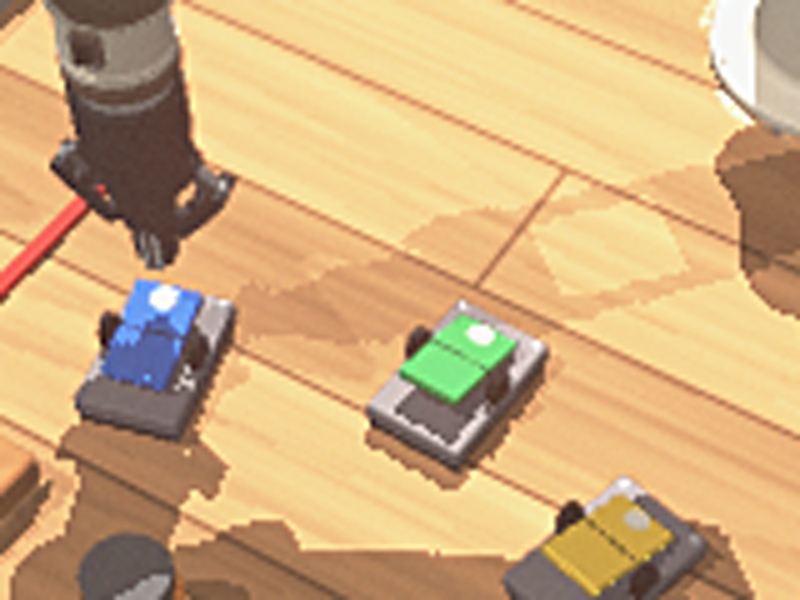

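Green and yellow are both tipped down at the dot end. The tip, at crop (153,262), is above the blue dot at (163,297). Next I'll press blue.

>>> {"fn": "move_arm", "kwargs": {
  "deltas": [
    {"xyz":[0,-1,10],"rotation":[0,0,0]},
    {"xyz":[0,0,16],"rotation":[0,0,0]},
    {"xyz":[0,0,4],"rotation":[0,0,0]},
    {"xyz":[0,0,2],"rotation":[0,0,0]},
    {"xyz":[0.3,0,2],"rotation":[0,0,0]},
    {"xyz":[0.3,0,2],"rotation":[0,0,0]},
    {"xyz":[0.3,0,2],"rotation":[0,0,0]},
    {"xyz":[0.3,0,2],"rotation":[0,0,0]},
    {"xyz":[0.3,0,2],"rotation":[0,0,0]},
    {"xyz":[0.3,0,2],"rotation":[0,0,0]},
    {"xyz":[0.2,0,1],"rotation":[0,0,0]},
    {"xyz":[0,0,0],"rotation":[0,0,0]}
  ]
}}

```text
t: 11.85
ee_pos: [0.5272, -0.29, 0.0449]
tcp_rot: [-3.141, 0.0, -2.88]
ft_force: [-1.6, -0.5, 2.9]
opening: -0.0001
grasp_force: 1.3
```

>>> {"fn": "move_arm", "kwargs": {
  "deltas": [
    {"xyz":[0.3,0,1],"rotation":[0,0,0]},
    {"xyz":[0.3,0,1],"rotation":[0,0,0]},
    {"xyz":[0,0,1],"rotation":[0,0,0]},
    {"xyz":[0,0,0.4],"rotation":[0,0,0]},
    {"xyz":[0,0,0],"rotation":[0,0,0]}
  ]
}}

```text
t: 12.35
ee_pos: [0.5268, -0.2901, 0.0415]
tcp_rot: [-3.141, 0.0, -2.88]
ft_force: [0.8, -0.4, 3.3]
opening: -0.0003
grasp_force: 1.2
```

>>> {"fn": "move_arm", "kwargs": {
  "deltas": [
    {"xyz":[0,0,0.7],"rotation":[0,0,0]},
    {"xyz":[0,0,0.6],"rotation":[0,0,0]},
    {"xyz":[0,0,0.4],"rotation":[0,0,0]},
    {"xyz":[0,0,0],"rotation":[0,0,0]}
  ]
}}

```text
t: 12.75
ee_pos: [0.5268, -0.2901, 0.04]
tcp_rot: [-3.141, 0.0, -2.88]
ft_force: [0.2, -0.7, 4.2]
opening: 0.0002
grasp_force: 2.2
```

>>> {"fn": "move_arm", "kwargs": {
  "deltas": [
    {"xyz":[0,0,0.5],"rotation":[0,0,0]},
    {"xyz":[0,0,0.3],"rotation":[0,0,0]},
    {"xyz":[0,0,0],"rotation":[0,0,0]}
  ]
}}

```text
t: 13.05
ee_pos: [0.5268, -0.2901, 0.0394]
tcp_rot: [-3.141, 0.0, -2.88]
ft_force: [-0.8, -0.6, 6.0]
opening: 0.0003
grasp_force: 3.0
```

Blue is at its stop too. I'll lift off, back clear and check everything.

>>> {"fn": "move_arm", "kwargs": {
  "deltas": [
    {"xyz":[0,0,-5],"rotation":[0,0,0]},
    {"xyz":[0,0,-25],"rotation":[0,0,0]},
    {"xyz":[0,0,-40],"rotation":[0,0,0]},
    {"xyz":[20,0,-40],"rotation":[0,0,0]},
    {"xyz":[30,0,-30],"rotation":[0,0,0]},
    {"xyz":[30,0,0],"rotation":[0,0,0]},
    {"xyz":[20,0,0],"rotation":[0,0,0]},
    {"xyz":[0,0,0],"rotation":[0,0,0]},
    {"xyz":[0,0,0],"rotation":[0,0,0]}
  ]
}}

```text
t: 13.95
ee_pos: [0.4298, -0.3153, 0.1784]
tcp_rot: [3.14, -0.0, -2.88]
ft_force: [-0.2, -0.6, -0.1]
opening: -0.0
grasp_force: 0.0
```

Run:
```python
from h import *
T=eyes.grab_frame("top");C=eyes.grab_frame("scene")
def P(f):
    K,R,t=cam(f);return K@np.c_[R,t]
for n in PX:
    a,b=dot(T["pixels"],PX[n][0]),dot(C["pixels"],PX[n][1],6)
    X=cv2.triangulatePoints(P(T),P(C),a,b)[:,0];X=X[:3]/X[3]
    print(n,a.round(1),b.round(1),"tri",X.round(4))
s=readout.state();print(s["t"],s["ee_pos"],s["ft_force"])
a=C["pixels"][80:260,190:430];cv2.imwrite("pics/c6.png",cv2.resize(a,(800,600),interpolation=cv2.INTER_CUBIC)[:,:,::-1])
cv2.imwrite("pics/top1.png",cv2.resize(T["pixels"],(800,600),interpolation=cv2.INTER_CUBIC)[:,:,::-1])
```

```text
yellow [219.9 224.4] [307.  183.3] tri [0.5157 0.0886 0.0424]
green [280.5 253.2] [274.8 144.5] tri [ 0.4359 -0.0828  0.0538]
blue [354.9 220.5] [213.1 138.7] tri [ 0.5238 -0.2916  0.0466]
red [150.1 253. ] [370.7 189.9] tri [0.4381 0.2822 0.0541]
14.05 [ 0.43048    -0.31525059  0.17850702] [0.2735681  0.33066461 0.09237001]
```

View pics/c6.png

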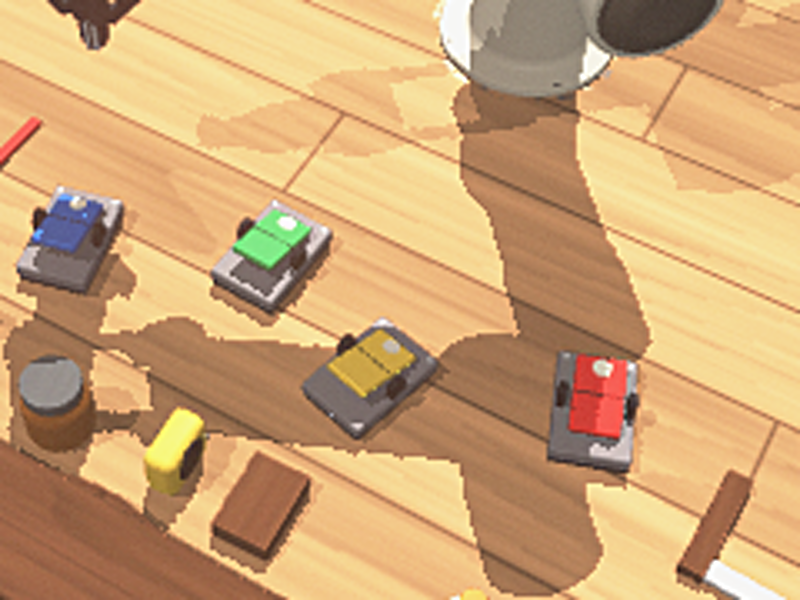

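View pics/top1.png

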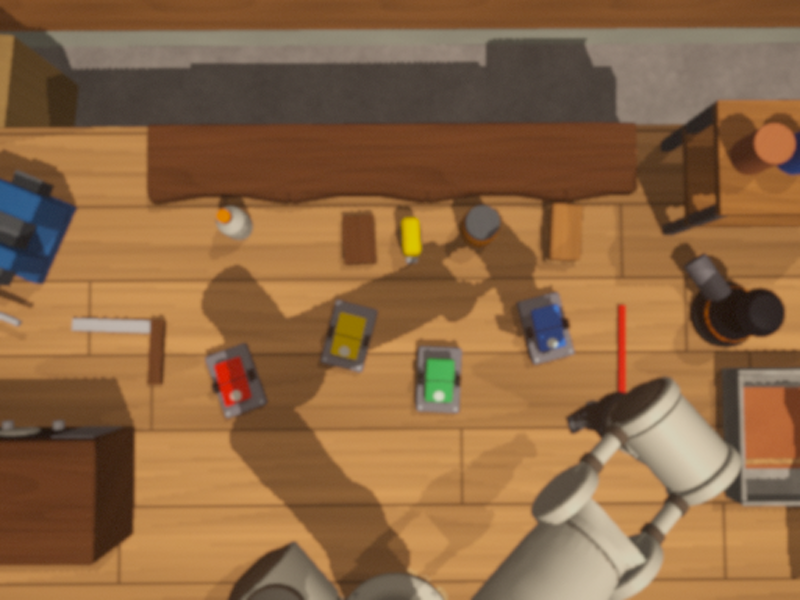

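All three paddles look tipped and nothing has moved. The green dot's computed height is off, probably because the bright box rim got into the window, so I'll measure it again more strictly.

Run:
```python
from h import *
T=eyes.grab_frame("top")["pixels"];C=eyes.grab_frame("scene")["pixels"]
T0=cv2.imread("top_raw.png")[:,:,::-1];C0=cv2.imread("scene_raw.png")[:,:,::-1]
def d(im,uv,r=4):
    u,v=(int(round(a/S)) for a in uv);v+=1
    w=im[v-r:v+r+1,u-r:u+r+1].min(2).astype(float);w=np.clip(w-.75*w.max(),0,None);y,x=np.mgrid[v-r:v+r+1,u-r:u+r+1]
    return np.array([(w*x).sum(),(w*y).sum()])/w.sum()
for n in PX: print(n,"top shift",(d(T,PX[n][0])-d(T0,PX[n][0])).round(2),"scene shift",(d(C,PX[n][1])-d(C0,PX[n][1])).round(2))
u,v=275,146
print(C0[v-6:v+7,u-6:u+7].min(2));print(C[v-6:v+7,u-6:u+7].min(2))
```

```text
yellow top shift [0.2  0.56] scene shift [0.2  1.59]
green top shift [-0.19  0.36] scene shift [-0.04  1.21]
blue top shift [1.17 1.38] scene shift [0.1  0.32]
red top shift [-0.75  0.3 ] scene shift [1.42 0.38]
[[127 130 140 146 136 118 117 119 121 122 117  95  86]
 [130 144 138 118 128 140 132 114 116 119 122 122 116]
 [140 137 122 119 116 111 111 125 107 109 109 119 123]
 [148 121 123 125 131 231 253 255 248 145 126 111 112]
 [121 123 125 125 187 250 249 249 253 214 123 151 134]
 [122 130 123 136 233 249 248 248 251 163 114 122 135]
 [126 129 128 123 165 252 250 250 246 116 124 128 122]
 [128 129 132 123 122 154 194 184 140 118 130 132 130]
 [128 129 129 129 125 120 124 125 122 127 131 134  92]
 [116 132 131 128 128 128 128 128 130 129 131 113  63]
 [112  99 115 133 127 130 129 130 128 130 126  68 136]
 [125 127 112  98 121 129 129 127 130 134  85 116 179]
 [125 130 125 122  84  91 132 133 137 102  56  78  97]]
[[132 131 174 245 152 114 118 126 127 127 120  98  90]
 [130 147 190 255 225 190 154 115 116 127 128 126 127]
 [150 196 189 173 193 193 196 191 130 112 117 121 130]
 [196 195 155 121 149 172 190 196 195 192 129 116 115]
 [195 162 121 116 112 113 133 156 191 194 193 191 129]
 [144 126 122 119 134 237 254 248 226 155 195 197 197]
 [120 125 125 129 204 250 249 250 253 226 132 171 195]
 [126 126 128 123 157 250 249 248 250 252 109 134 166]
 [131 129 129 123 122 156 209 241 238 144 117 123 126]
 [ 97 118 133 129 127 117 122 135 133 119 127 126 126]
 [127 112  98 116 128 128 125 123 126 127 132 131  92]
 [129 126 128 112 116 128 131 127 128 131 131  90  56]
 [129 129 126 128 127 116 116 132 131 130  80  64  71]]
```

```bash
python3 -c "
from rig import close_job
print(close_job())"
```

```text
the job is handed in; nothing more can be done
None
```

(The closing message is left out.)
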